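# Lay out the cleaned steering-gear parts on their holders

### The job

Put each of the four cleaned gear parts on the wooden holder made for it, standing or lying flat on the holder's base: the large bearing ring over the thick post, the narrow sleeve over the thin post, the square-flanged cover boss-up inside the square tray, and the link rib-up inside the long tray. Leave them all released and at rest, and do not knock or shift the oil bottle or the blue tin.

Things in the scene. Friction and masses are not known exactly. Their poses are not given: they have to be found in the camera images.
- bearing_ring: Loose, at first flat on the bench. Origin at the centre of its underside, z up. Plain steel ring, 66 mm outside diameter, 44 mm bore, 18 mm high; grip it across the outside.
- sleeve: Loose, at first flat on the bench. Origin at the centre of its underside, z up. Plain steel tube standing upright, 40 mm outside diameter, 26 mm bore, 36 mm high.
- cover: Loose, at first flat on the bench. Origin at the centre of its underside, z up. Aluminium end cover: square flange 64 x 64 x 8 mm (sides along its x and y, four dark bolt holes) with a round boss in the middle, 34 mm diameter, from 8 to 34 mm above the underside; grip it by the boss. At first its yaw is within 0.6 rad of zero.
- link: Loose, at first flat on the bench. Origin at the centre of its underside, z up. Aluminium link: flat bar with rounded ends, 110 mm along its y, 30 mm along its x, 6 mm thick, with a dark eye at each end, and an upright rib in the middle, 50 mm along y, 14 mm along x, from 6 to 28 mm above the underside; grip it by the rib. Same both ways round. At first its y is within 0.6 rad of world y.
- thick_post: Fixed to the bench. Origin at the centre of its underside on the bench, z up; may be turned up to about 0.5 rad about z. Wooden base 86 x 86 x 10 mm with an upright post of 28 mm diameter in its centre, its top 46 mm above the bench. The bearing ring goes here, resting on the base.
- thin_post: Fixed to the bench. Origin at the centre of its underside on the bench, z up; may be turned up to about 0.5 rad about z. Wooden base 86 x 86 x 10 mm with an upright post of 10 mm diameter in its centre, its top 46 mm above the bench. The sleeve goes here, resting on the base.
- square_tray: Fixed to the bench. Origin at the centre of its underside on the bench, z up; may be turned up to about 0.5 rad about z. Shallow wooden tray, inside 80 x 80 mm (sides along its x and y), walls 4 mm thick, floor 6 mm and rim 12 mm above the bench. The cover goes here, flat on the floor, any quarter turn.
- long_tray: Fixed to the bench. Origin at the centre of its underside on the bench, z up; may be turned up to about 0.5 rad about z. Shallow wooden tray, inside 126 mm along its y and 46 mm along its x, walls 4 mm thick, floor 6 mm and rim 12 mm above the bench. The link goes here, flat on the floor, lengthwise.
- oil_bottle: Bystander: amber bottle with a red cap, 60 mm diameter, 150 mm high, standing loose at the right of the work (-y). Origin at the centre of its underside.
- tin: Bystander: blue-banded tin, 80 mm diameter, 75 mm high, standing loose at the left of the work (+y). Origin at the centre of its underside.

How it is judged:
By the outcome, as a careful person would: the job done as asked, in the order asked, and still so for the second after the job is handed in, with the robot touching nothing.
It also fails if it takes over 104 s, if anything falls off the work surface, if the arm or the gripper's body presses on something with over 40 N, if the wrist force passes 120 N, or if a joint passes its speed limit or range.

### The arm

A 7-joint arm with a two-finger parallel gripper is mounted at the origin on the work surface. World frame = base frame: x ahead of the robot, y to its left, z up, the work surface at z = 0. Lengths are in m, angles in rad, forces in N, time in s.
With the tool pointing down it reaches from about 0.425 to 0.875 m from the base axis. Payload 4.7 kg.
Tool frame: the origin (TCP) lies midway between the tips of the shut fingers; the grasp point (between the pads) lies 19 mm behind it; z points along the fingers, y is the direction in which the jaws open and shut (so a half turn about z gives the same grasp; the last joint's range is limited). The gripper opens to 87 mm and grips with 3 to 60 N. Pads are 19 mm wide; open, the fingers measure 117 mm over their backs; the gripper's body (75 mm by 190 mm) begins 51 mm behind the grasp point.
Start: joints at [-1.157, 0.321, -0.07, 1.45, 0.023, 1.371, -0.057], TCP at [0.253, 0.599, 0.223] pointing down, gripper open.
Joint ranges: [-2.86, 2.86], [-0.3, 2.09], [-1.38, 1.24], [0.06, 2.45], [-1.56, 4.7], [0.09, 2.05], [-2.69, 2.69]. Speed limits (rad/s): [2.57, 2.57, 3.14, 3.14, 3.14, 3.14, 3.14].

### API

Orientations are given as a rotation vector (axis times angle).
In Python, from bench import * gives the robot as it stands. The module is installed in compiled form; this text tells all that it offers.
- The arm moves only by the tool play_rows, never from a script. Its argument "series" is one flat list of numbers, 7 for each row, row after row: the opening in per cent of the stroke, from 0 (shut) to 100 (fully open), then the shift along the tool's x, y, z in m, then the turn, a rotation vector about the tool's x, y, z in degrees. In form: [fingers, tx, ty, tz, rx, ry, rz, fingers, tx, ty, tz, rx, ry, rz, ...]. A call has 1 to 10 rows; each row is the pose to reach, as a shift and turn from the pose commanded when the call began, along the tool's axes at that moment; what a row does not reach only later rows make up. A row lasts 1/12 s, in which the tool goes at most 41.7 mm and 7.16 degrees, less where a joint would pass 70% of its speed; a pose out of reach is approached as far as the arm can. A call with a gripper value outside its range is refused whole. The fingers move at their own pace and stop on an object; "force" is the grip in N (left out, the last holds). Time passes only in rows, so rows that repeat a pose let the fingers close. It gives the time, the measured TCP pose, the force and the opening at its end, in the units of the state.
- get_state(): the state, without advancing time (a new reading comes with each control period).
- get_image(name): name is "side" or "top"; returns a dict with "frame" (384x512x3 uint8, red, green, blue), "fx", "fy", "cx", "cy" (pixels), "R" (3x3) and "t" (3): a world point X has camera coordinates R X + t. Camera axes: x right, y down, z forward; pixel columns grow to the right and rows downward; lengths in m; the calibration is good to about 2 mm. A picture is of the moment at which its call begins. There is no depth.
- close_job(): hands the job in, once; it reports no verdict.
The state is a dict: "time": time; "joint_positions": joint angles; "qd": joint speeds; "joint_torque": joint torques, N m; "position": TCP position; "tool_rot": TCP orientation; "ft_force": force on the tool from outside, world axes, zero at the start; "torque": the same for the moment, N m; "grip_width": opening from 0.0 (shut) to 1.0 (fully open).
Only numpy, scipy, OpenCV 4.12 (cv2) and the standard library are available. Lean on these libraries where they do the work, as an engineer would, in place of code of your own. Each camera call takes 0.05 s, during which the arm holds its last target.

## Working session

There is one attempt and no reset: what is moved stays moved. The work goes in short steps, Python scripts to look and compute and a tool call to move; the robot and the scene stay as the last step left them, time stands still between calls to the robot, and variables do not carry over. Pictures are saved under pics/ and viewed, and the job is handed in when it is done.

Besides the shell and the picture viewer there is one more tool, called after "Call:" as name(argument=value, ...), one argument or row to a line, values as JSON. play_rows: Moves the arm, as the interface text tells. Its arguments: {"type":"object","properties":{"series":{"type":"array"},"force":{"type":"number"}},"required":["series"]}

```bash
mkdir -p pics
python3 - <<'E'
from bench import *
import cv2,pickle
s=get_state();print(s)
for n in("top","side"):
    d=get_image(n);pickle.dump(d,open(f"{n}0.pkl","wb"))
    print(n,d["fx"],d["fy"],d["cx"],d["cy"],d["R"],d["t"])
    cv2.imwrite(f"pics/{n}0.png",cv2.resize(d["frame"][:,:,::-1],(800,600),interpolation=cv2.INTER_CUBIC))
E
```

```text
{'time': 0.0, 'joint_positions': array([-1.15691607,  0.32182839, -0.07004145,  1.45166637,  0.02264703,
        1.3707905 , -0.05691184]), 'qd': array([-3.75924507e-06, -1.01344763e-03, -7.75239610e-05,  1.52260203e-05,
        2.71324417e-05, -1.43630286e-03,  3.63349924e-04]), 'joint_torque': array([-2.47296430e-04, -4.91281414e+01, -4.04065428e-01, -3.12522125e+01,
       -6.39371434e-02,  4.40120883e-02,  1.86450811e-04]), 'position': array([0.25286399, 0.59820488, 0.22146202]), 'tool_rot': array([-6.23775457e-01, -3.07881426e+00,  2.97495674e-03]), 'ft_force': array([ 0.35075437, -0.38983043, -0.16932884]), 'torque': array([ 0.02377617,  0.04230253, -0.0001428 ]), 'grip_width': 1.0005843211527858}
top 497.006436802487 497.006436802487 255.07526408596058 193.64945664220747 [[ 0.00532304 -0.99989188 -0.01370776]
 [-0.98056022 -0.00253034 -0.19620206]
 [ 0.19614616  0.01448568 -0.98046767]] [0.00886425 0.53586077 1.58073497]
side 474.1709200275502 474.1709200275502 251.93350492809785 187.8705264508511 [[ 0.9908912  -0.13456268  0.00524514]
 [-0.06369034 -0.50260865 -0.86216477]
 [ 0.11865145  0.85397742 -0.50660083]] [-0.53006201  0.07600404  1.21760158]
```

View pics/top0.png

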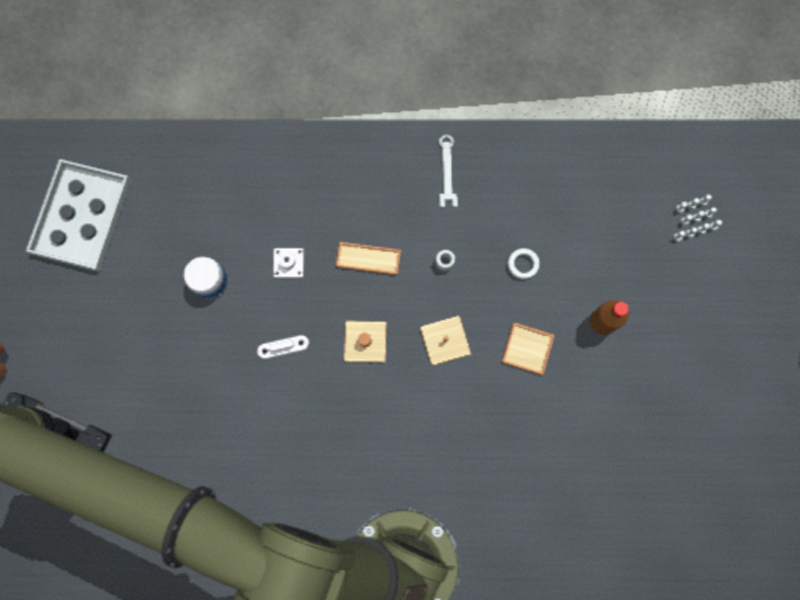

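View pics/side0.png

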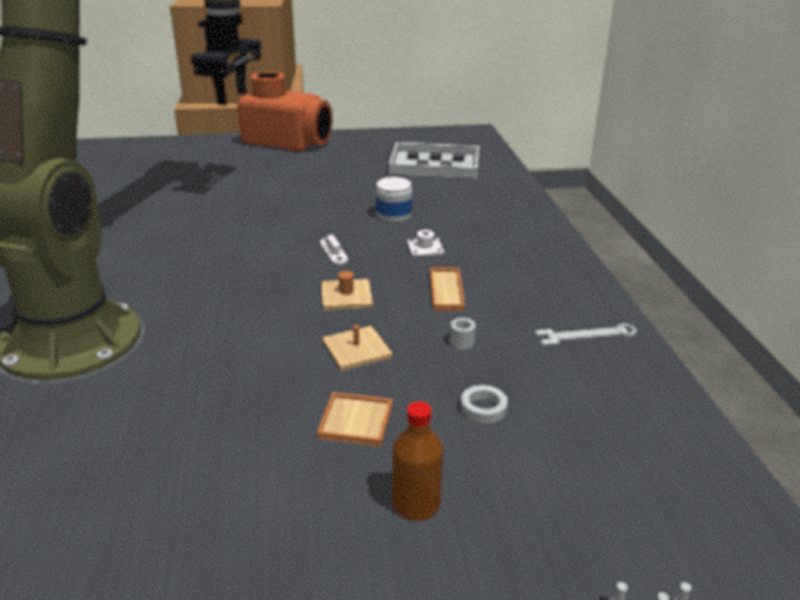

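Top view (800 px scale): cover (289,262), link (284,346), long tray (368,258), sleeve (445,260), ring (523,264), thick post (365,341), thin post (445,340), square tray (528,349), bottle (608,317), tin (205,277). The side view shows the same layout with nothing hidden.

```bash
cat > h.py <<'E'
import numpy as np,cv2
from scipy.spatial.transform import Rotation as Ro
def ray(d,uv,z):
    uv=np.atleast_2d(uv).astype(float)
    c=np.c_[(uv[:,0]-d["cx"])/d["fx"],(uv[:,1]-d["cy"])/d["fy"],np.ones(len(uv))]
    R=np.array(d["R"]);C=-R.T@np.array(d["t"]);w=c@R
    return (C+w*((z-C[2])/w[:,2])[:,None])[:,:2]
def masks(d):
    hsv=cv2.cvtColor(d["frame"],cv2.COLOR_RGB2HSV)
    h,s,v=[hsv[...,i].astype(int) for i in range(3)]
    wood=((h<25)&(s>60)&(v>95)).astype(np.uint8)
    metal=((s<50)&(v>110)).astype(np.uint8)
    return wood,metal
def blobs(m,amin=40,box=None):
    cs,_=cv2.findContours(m,cv2.RETR_EXTERNAL,cv2.CHAIN_APPROX_NONE)
    return [c[:,0,:] for c in cs if cv2.contourArea(c)>amin]
def rect(d,c,z):
    p=ray(d,c,z); r=cv2.minAreaRect((p*1000).astype(np.float32))
    M=cv2.moments((p*1000).astype(np.float32).reshape(-1,1,2))
    return p,r,np.array([M['m10'],M['m01']])/M['m00']
def go(s,x,y,z,jaw):
    """tool shift/turn to TCP x,y,z, jaw direction angle (deg, world, mod 180)"""
    R=Ro.from_rotvec(s["tool_rot"]);p=np.array(s["position"])
    cur=np.degrees(np.arctan2(*R.as_matrix()[[1,0],1]))
    best=None
    for k in range(-3,4):
        a=np.radians(jaw+180*k)
        yv=np.array([np.cos(a),np.sin(a),0]);zv=np.array([0,0,-1.]);xv=np.cross(yv,zv)
        T=Ro.from_matrix(np.c_[xv,yv,zv]);rv=(R.inv()*T).as_rotvec(degrees=True)
        if best is None or np.linalg.norm(rv)<np.linalg.norm(best):best=rv
    sh=R.inv().apply(np.array([x,y,z])-p)
    print("jaw now %.1f j7 %.2f shift"%(cur,s["joint_positions"][6]),sh.round(4),"turn",best.round(2))
E
python3 - <<'E'
from h import *
import pickle
for n in("top","side"):
    d=pickle.load(open(f"{n}0.pkl","rb"));w,m=masks(d)
    cv2.imwrite(f"pics/{n}_m.png",np.hstack([w,m])[::1,::1]*255)
    for nm,mm in(("wood",w),("metal",m)):
        for c in blobs(mm):
            cen=c.mean(0)
            for z in (.006,):
                p,r,mo=rect(d,c,z)
                if .35<mo[0]/1000<.85 and abs(mo[1])<400: print(n,nm,cen.round(1),len(c),"mom",mo.round(1),"rect",np.round(r[0],1),np.round(r[1],1),round(r[2],1))
E
```

```text
top wood [337.6 222.9] 101 mom [ 446.7 -263.9] rect [ 446.9 -263.6] [92.1 92.4] 72.5
top wood [233.4 218.7] 98 mom [460.8  84.1] rect [460.3  84.9] [84.6 86.9] 0.2
top wood [284.2 217.4] 99 mom [463.3 -88. ] rect [463.9 -87.5] [86.6 87.8] 16.2
top wood [235.3 164.9] 107 mom [645.4  80.2] rect [645.5  80.2] [138.2  58.5] 82.3
top metal [181.  221.4] 76 mom [449.6 260.2] rect [449.8 259.6] [ 38.8 117.2] 12.9
top metal [284.6 165. ] 38 mom [645.6 -89.3] rect [645.5 -88.5] [42.4 44.5] 0.1
top metal [335.  167.9] 58 mom [ 635.9 -260.5] rect [ 635.4 -260.6] [68.2 70.8] 88.7
top metal [184.  167.5] 74 mom [636.2 255.8] rect [636.2 255.9] [67.1 70.6] 0.1
top metal [286.1 111.3] 116 mom [847.  -95.3] rect [850.4 -96.6] [ 45.1 173.9] 89.7
side wood [268.4 278. ] 126 mom [ 529.1 -312.4] rect [ 528.8 -303.9] [131.6  60.8] 82.1
side wood [227.3 267.8] 136 mom [ 444.4 -261.5] rect [ 444.2 -261.6] [107.1  94.6] 72.3
side wood [227.9 221.8] 105 mom [462.6 -85.5] rect [460.9 -80.4] [ 92.8 115.1] 17.0
side wood [221.4 186.7] 99 mom [459.4  92.1] rect [458.9 101.4] [140.   91.4] 89.5
side wood [285.7 184.5] 90 mom [643.9  82.9] rect [643.9  82.4] [155.6  60.5] 82.1
side metal [310.  257.1] 79 mom [ 634.4 -248.6] rect [ 632.9 -251.2] [83.8 66.4] 77.8
side metal [372.5 213. ] 145 mom [843.8 -95.2] rect [847.1 -96. ] [172.8  48.3] 0.4
side metal [296.8 211.5] 59 mom [646.  -58.2] rect [642.1 -66.1] [90.8 42.4] 78.5
side metal [213.6 159.6] 49 mom [447.9 265. ] rect [446.5 266.1] [ 40.5 142.5] 10.6
side metal [271.8 155.7] 66 mom [636.1 267. ] rect [633.8 274.9] [ 71.  124.1] 0.0
```

Run:
```python
import pickle,cv2
d=pickle.load(open("top0.pkl","rb"));f=d["frame"][140:245,110:410,::-1]
cv2.imwrite("pics/topcrop.png",cv2.resize(f,(798,280),interpolation=cv2.INTER_CUBIC))
```

```text
(no output)
```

View pics/topcrop.png

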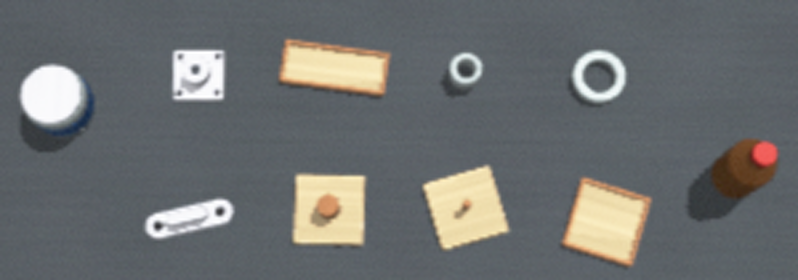

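Run:
```python
from h import *
import pickle
Z={"ring":(.009,(335,168),(310,257)),"sleeve":(.018,(284.6,165),(297,211)),"cover":(.005,(184,167.5),(272,156)),"link":(.006,(181,221),(213.6,159.6))}
for i,n in enumerate(("top","side")):
    d=pickle.load(open(f"{n}0.pkl","rb"));w,m=masks(d)
    for c in blobs(m):
        for k,v in Z.items():
            if np.linalg.norm(c.mean(0)-v[1+i])<6:
                p,r,mo=rect(d,c,v[0]);print(n,k,mo.round(1),np.round(r[0],1),np.round(r[1],1),round(r[2],1))
from bench import get_state
go(get_state(),.635,-.260,.15,0)
```

```text
top link [449.6 260.2] [449.8 259.6] [ 38.8 117.2] 12.9
top sleeve [642.5 -88.7] [642.4 -87.9] [42.  44.2] 0.1
top ring [ 635.2 -260.1] [ 634.6 -260.1] [68.  70.6] 88.7
top cover [636.4 256. ] [636.4 256.1] [67.2 70.6] 0.1
side ring [ 633.3 -252.3] [ 631.8 -254.8] [83.4 66.1] 77.8
side sleeve [641.4 -76.2] [637.6 -83.9] [89.2 41.7] 78.5
side link [447.9 265. ] [446.5 266.1] [ 40.5 142.5] 10.6
side cover [636.4 269. ] [634.1 276.9] [ 71.1 124.3] 0.0
jaw now 67.1 j7 -0.06 shift [-0.686  -0.6418  0.0727] turn [-8.00e-02  6.00e-02  6.71e+01]
```

Call:
play_rows(
  series=[100, -0.686, -0.642, 0, 0, 0, 67, 100, -0.686, -0.642, 0, 0, 0, 67, 100, -0.686, -0.642, 0, 0, 0, 67, 100, -0.686, -0.642, 0, 0, 0, 67, 100, -0.686, -0.642, 0, 0, 0, 67, 100, -0.686, -0.642, 0, 0, 0, 67, 100, -0.686, -0.642, 0, 0, 0, 67, 100, -0.686, -0.642, 0, 0, 0, 67, 100, -0.686, -0.642, 0, 0, 0, 67, 100, -0.686, -0.642, 0, 0, 0, 67],
  force=25,
)

```text
time: 0.93
position: [0.4226, 0.216, 0.2224]
tool_rot: [-2.226, -2.217, -0.0]
ft_force: [0.2, -0.1, -0.6]
grip_width: 0.998
```

```bash
cat > g.py <<'E'
import sys
from h import *
from bench import get_state
s=get_state();print(round(s["time"],2),s["position"].round(4),"F",s["ft_force"].round(1),"w",round(s["grip_width"]*87,1))
go(s,*map(float,sys.argv[1:5]))
E
python3 g.py .635 -.26 .15 0
```

```text
0.93 [0.4226 0.216  0.2224] F [ 0.2 -0.1 -0.6] w 86.9
jaw now -0.2 j7 -0.55 shift [-0.4752  0.2142  0.0722] turn [-0.01 -0.02 -0.22]
```

Call:
play_rows(
  series=[100, -0.475, 0.214, 0.03, 0, 0, 0, 100, -0.475, 0.214, 0.03, 0, 0, 0, 100, -0.475, 0.214, 0.03, 0, 0, 0, 100, -0.475, 0.214, 0.03, 0, 0, 0, 100, -0.475, 0.214, 0.03, 0, 0, 0, 100, -0.475, 0.214, 0.03, 0, 0, 0, 100, -0.475, 0.214, 0.03, 0, 0, 0, 100, -0.475, 0.214, 0.03, 0, 0, 0, 100, -0.475, 0.214, 0.03, 0, 0, 0, 100, -0.475, 0.214, 0.03, 0, 0, 0],
)

```text
time: 1.77
position: [0.5943, -0.1625, 0.1982]
tool_rot: [-2.219, -2.224, -0.0]
ft_force: [0.9, 0.7, 0.9]
grip_width: 1.001
```

```bash
python3 g.py .635 -.26 .08 0
```

```text
1.77 [ 0.5943 -0.1625  0.1982] F [0.9 0.7 0.9] w 87.1
jaw now 0.1 j7 0.38 shift [-0.0977  0.0405  0.1181] turn [-0.01 -0.02  0.13]
```

Call:
play_rows(
  series=[100, -0.098, 0.04, 0.04, 0, 0, 0, 100, -0.098, 0.04, 0.06, 0, 0, 0, 100, -0.098, 0.04, 0.08, 0, 0, 0, 100, -0.098, 0.04, 0.118, 0, 0, 0, 100, -0.098, 0.04, 0.118, 0, 0, 0, 100, -0.098, 0.04, 0.118, 0, 0, 0, 100, -0.098, 0.04, 0.118, 0, 0, 0],
)

```text
time: 2.35
position: [0.6345, -0.258, 0.0813]
tool_rot: [-2.218, -2.224, -0.001]
ft_force: [0.1, 1.4, 1.0]
grip_width: 0.997
```

```bash
python3 g.py .635 -.26 .004 0
python3 - <<'E'
from bench import *
import cv2,numpy as np
a=get_image("top")["frame"][130:250,270:430,::-1];b=get_image("side")["frame"][180:300,230:390,::-1]
cv2.imwrite("pics/a1.png",cv2.resize(np.hstack([a,b]),(800,300),interpolation=cv2.INTER_CUBIC))
E
```

```text
2.35 [ 0.6345 -0.258   0.0813] F [0.1 1.4 1. ] w 86.7
jaw now 0.1 j7 0.59 shift [-0.0021  0.0004  0.0773] turn [ 0.01 -0.03  0.15]
```

View pics/a1.png

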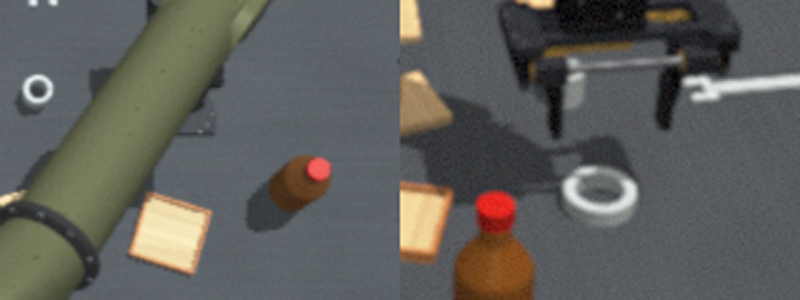

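The side view (right half) shows the fingers straddling the ring in x, tips at about (554,135) and (664,128) and the ring at (600,195); the bottle is well clear.

Call:
play_rows(
  series=[100, -0.002, 0, 0.03, 0, 0, 0, 100, -0.002, 0, 0.055, 0, 0, 0, 100, -0.002, 0, 0.07, 0, 0, 0, 100, -0.002, 0, 0.076, 0, 0, 0, 100, -0.002, 0, 0.076, 0, 0, 0, 50, -0.002, 0, 0.076, 0, 0, 0, 50, -0.002, 0, 0.076, 0, 0, 0, 50, -0.002, 0, 0.076, 0, 0, 0, 50, -0.002, 0, 0.076, 0, 0, 0, 50, -0.002, 0, 0.076, 0, 0, 0],
  force=25,
)

```text
time: 3.28
position: [0.6342, -0.2612, 0.0058]
tool_rot: [2.219, 2.223, 0.0]
ft_force: [-2.5, -0.3, 4.9]
grip_width: 0.755
```

```bash
python3 g.py .462 .084 .15 0
```

```text
3.28 [ 0.6342 -0.2612  0.0058] F [-2.5 -0.3  4.9] w 65.6
jaw now 0.1 j7 0.63 shift [ 0.3455 -0.1715 -0.1444] turn [0.03 0.01 0.09]
```

Call:
play_rows(
  series=[50, 0, 0, -0.02, 0, 0, 0, 50, 0, 0, -0.05, 0, 0, 0, 50, 0, 0, -0.085, 0, 0, 0, 50, 0.02, -0.01, -0.11, 0, 0, 0, 50, 0.05, -0.025, -0.115, 0, 0, 0, 50, 0.085, -0.042, -0.115, 0, 0, 0, 50, 0.12, -0.06, -0.115, 0, 0, 0, 50, 0.155, -0.077, -0.115, 0, 0, 0, 50, 0.19, -0.094, -0.115, 0, 0, 0, 50, 0.225, -0.111, -0.115, 0, 0, 0],
)

```text
time: 4.12
position: [0.5213, -0.0344, 0.1192]
tool_rot: [-2.22, -2.223, -0.0]
ft_force: [-0.3, 1.3, -3.2]
grip_width: 0.755
```

```bash
python3 g.py .461 .084 .085 0
```

```text
4.12 [ 0.5213 -0.0344  0.1192] F [-0.3  1.3 -3.2] w 65.7
jaw now 0.1 j7 0.10 shift [ 0.1185 -0.0601  0.0343] turn [-0.01 -0.03  0.08]
```

Call:
play_rows(
  series=[50, 0.035, -0.018, 0, 0, 0, 0, 50, 0.065, -0.033, 0, 0, 0, 0, 50, 0.09, -0.046, 0, 0, 0, 0, 50, 0.108, -0.055, 0.01, 0, 0, 0, 50, 0.1185, -0.06, 0.02, 0, 0, 0, 50, 0.1185, -0.06, 0.034, 0, 0, 0, 50, 0.1185, -0.06, 0.034, 0, 0, 0, 50, 0.1185, -0.06, 0.034, 0, 0, 0],
)

```text
time: 4.78
position: [0.4619, 0.0811, 0.0847]
tool_rot: [-2.221, -2.222, 0.004]
ft_force: [-0.2, -1.0, -2.8]
grip_width: 0.757
```

```bash
python3 g.py .461 .084 .016 0
python3 - <<'E'
from bench import *
import cv2,numpy as np
b=get_image("side")["frame"][120:260,170:350,::-1]
cv2.imwrite("pics/a2.png",cv2.resize(b,(720,560),interpolation=cv2.INTER_CUBIC))
E
```

```text
4.78 [0.4619 0.0811 0.0847] F [-0.2 -1.  -2.8] w 65.9
jaw now 0.0 j7 -0.20 shift [ 0.003  -0.0007  0.0687] turn [-0.12  0.09  0.02]
```

View pics/a2.png

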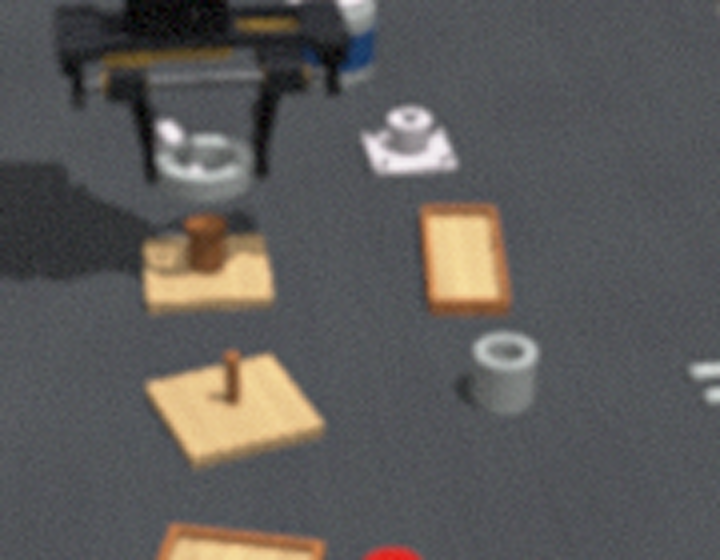

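The ring is held level at (205,167), in line with the thick post at (206,220), so I descend.

Call:
play_rows(
  series=[50, 0.002, 0, 0.01, 0, 0, 0, 50, 0.002, 0, 0.025, 0, 0, 0, 50, 0.002, 0, 0.04, 0, 0, 0, 50, 0.002, 0, 0.055, 0, 0, 0, 50, 0.002, 0, 0.065, 0, 0, 0, 50, 0.002, 0, 0.068, 0, 0, 0, 50, 0.002, 0, 0.068, 0, 0, 0, 50, 0.002, 0, 0.068, 0, 0, 0],
)

```text
time: 5.5
position: [0.4632, 0.0843, 0.018]
tool_rot: [2.22, 2.222, 0.001]
ft_force: [-0.9, -0.3, -3.1]
grip_width: 0.75
```

```bash
python3 g.py .461 .084 .016 0
```

```text
5.5 [0.4632 0.0843 0.018 ] F [-0.9 -0.3 -3.1] w 65.2
jaw now 0.1 j7 -0.14 shift [-0.0003 -0.0022  0.002 ] turn [ 0.05 -0.    0.07]
```

Lower 2–3 mm more, release, and rise.

Call:
play_rows(
  series=[50, 0, -0.001, 0.0015, 0, 0, 0, 50, 0, -0.001, 0.0025, 0, 0, 0, 90, 0, -0.001, 0.0025, 0, 0, 0, 100, 0, -0.001, 0.0025, 0, 0, 0, 100, 0, -0.001, 0.0025, 0, 0, 0, 100, 0, -0.001, 0.0025, 0, 0, 0, 100, 0, -0.001, -0.02, 0, 0, 0, 100, 0, -0.001, -0.055, 0, 0, 0, 100, 0, -0.001, -0.095, 0, 0, 0, 100, 0, -0.001, -0.105, 0, 0, 0],
)

```text
time: 6.33
position: [0.4651, 0.0851, 0.1283]
tool_rot: [2.218, 2.22, 0.013]
ft_force: [1.0, 0.4, -0.3]
grip_width: 1.0
```

```bash
python3 g.py .642 -.089 .12 0;  python3 - <<'E'
from bench import *
import cv2,numpy as np
b=get_image("side")["frame"][120:260,170:350,::-1]
cv2.imwrite("pics/a3.png",cv2.resize(b,(720,560),interpolation=cv2.INTER_CUBIC))
E
```

```text
6.33 [0.4651 0.0851 0.1283] F [ 1.   0.4 -0.3] w 87.0
jaw now 0.1 j7 -0.23 shift [-0.1743  0.1766  0.0092] turn [ 0.49 -0.21  0.07]
```

View pics/a3.png

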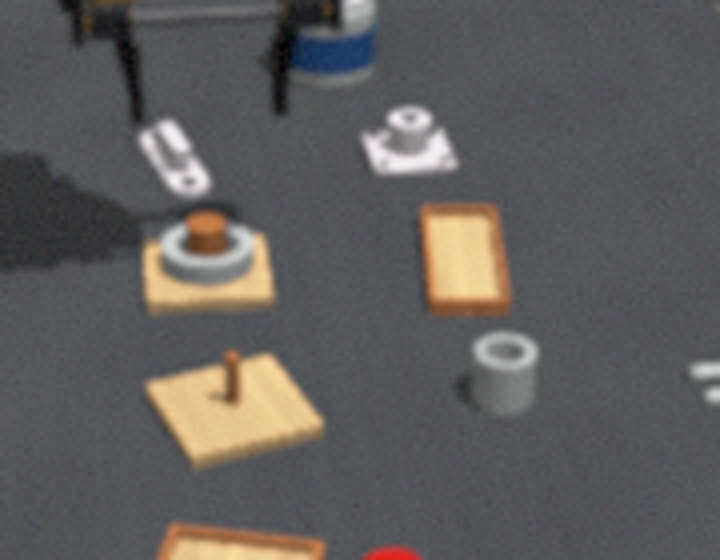

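The ring is flat on the thick post base at (207,250). Next is the sleeve.

Call:
play_rows(
  series=[100, -0.03, 0.03, 0, 0, 0, 0, 100, -0.06, 0.06, 0, 0, 0, 0, 100, -0.09, 0.09, 0, 0, 0, 0, 100, -0.12, 0.12, 0, 0, 0, 0, 100, -0.15, 0.15, 0, 0, 0, 0, 100, -0.174, 0.176, 0.01, 0, 0, 0, 100, -0.174, 0.176, 0.03, 0, 0, 0, 100, -0.174, 0.176, 0.05, 0, 0, 0, 100, -0.174, 0.176, 0.05, 0, 0, 0, 100, -0.174, 0.176, 0.05, 0, 0, 0],
)

```text
time: 7.22
position: [0.6364, -0.0891, 0.0707]
tool_rot: [-2.218, -2.221, 0.004]
ft_force: [0.5, -0.7, 0.5]
grip_width: 1.002
```

```bash
python3 g.py .642 -.089 .006 0
```

```text
7.22 [ 0.6364 -0.0891  0.0707] F [ 0.5 -0.7  0.5] w 87.1
jaw now 0.1 j7 0.33 shift [0.0001 0.0058 0.0647] turn [-0.22  0.    0.09]
```

Call:
play_rows(
  series=[100, 0, 0.005, 0.02, 0, 0, 0, 100, 0, 0.005, 0.045, 0, 0, 0, 100, 0, 0.005, 0.06, 0, 0, 0, 100, 0, 0.005, 0.065, 0, 0, 0, 40, 0, 0.005, 0.065, 0, 0, 0, 25, 0, 0.005, 0.065, 0, 0, 0, 25, 0, 0.005, 0.065, 0, 0, 0, 25, 0, 0.005, 0.065, 0, 0, 0, 25, 0, 0.005, 0.065, 0, 0, 0, 25, 0, 0.005, 0.065, 0, 0, 0],
)

```text
time: 8.05
position: [0.6433, -0.0894, 0.0084]
tool_rot: [2.219, 2.223, 0.002]
ft_force: [-0.6, -0.2, 0.8]
grip_width: 0.631
```

```bash
python3 g.py .463 -.088 .1 0
```

```text
8.05 [ 0.6433 -0.0894  0.0084] F [-0.6 -0.2  0.8] w 54.9
jaw now 0.1 j7 0.36 shift [ 0.0017 -0.1802 -0.0918] turn [ 0.07 -0.01  0.09]
```

Still closing; wait.

Call:
play_rows(
  series=[25, 0, 0, 0.002, 0, 0, 0, 25, 0, 0, 0.002, 0, 0, 0, 25, 0, 0, 0.002, 0, 0, 0, 25, 0, 0, 0.002, 0, 0, 0, 25, 0, 0, 0.002, 0, 0, 0],
)

```text
time: 8.47
position: [0.6426, -0.0893, 0.0054]
tool_rot: [-2.219, -2.223, 0.0]
ft_force: [-1.4, 0.3, -0.8]
grip_width: 0.456
```

```bash
python3 g.py .463 -.088 .1 0
```

```text
8.47 [ 0.6426 -0.0893  0.0054] F [-1.4  0.3 -0.8] w 39.7
jaw now 0.1 j7 0.36 shift [ 0.0016 -0.1796 -0.0946] turn [-0.02 -0.    0.09]
```

Call:
play_rows(
  series=[25, 0, 0, 0, 0, 0, 0, 25, 0, 0, -0.015, 0, 0, 0, 25, 0, 0, -0.04, 0, 0, 0, 25, 0, 0, -0.07, 0, 0, 0, 25, 0, -0.01, -0.09, 0, 0, 0, 25, 0.001, -0.035, -0.095, 0, 0, 0, 25, 0.001, -0.07, -0.095, 0, 0, 0, 25, 0.001, -0.105, -0.095, 0, 0, 0, 25, 0.001, -0.14, -0.095, 0, 0, 0, 25, 0.001, -0.165, -0.095, 0, 0, 0],
)

```text
time: 9.3
position: [0.4749, -0.0889, 0.1007]
tool_rot: [-2.22, -2.221, -0.0]
ft_force: [-0.6, -0.2, -2.1]
grip_width: 0.455
```

Call:
play_rows(
  series=[25, 0, -0.009, 0, 0, 0, 0, 25, 0, -0.0145, 0, 0, 0, 0, 25, 0, -0.0145, 0, 0, 0, 0, 25, 0, -0.0145, 0, 0, 0, 0],
)

```text
time: 9.63
position: [0.4649, -0.0886, 0.1015]
tool_rot: [2.218, 2.222, 0.003]
ft_force: [-0.2, 0.9, -2.5]
grip_width: 0.461
```

```bash
python3 g.py .4635 -.088 .0165 0;  python3 - <<'E'
from bench import *
import cv2,numpy as np
b=get_image("side")["frame"][120:260,170:350,::-1]
cv2.imwrite("pics/a4.png",cv2.resize(b,(720,560),interpolation=cv2.INTER_CUBIC))
E
```

```text
9.63 [ 0.4649 -0.0886  0.1015] F [-0.2  0.9 -2.5] w 40.1
jaw now 0.1 j7 0.17 shift [ 0.0006 -0.0017  0.085 ] turn [ 0.16 -0.    0.1 ]
```

View pics/a4.png

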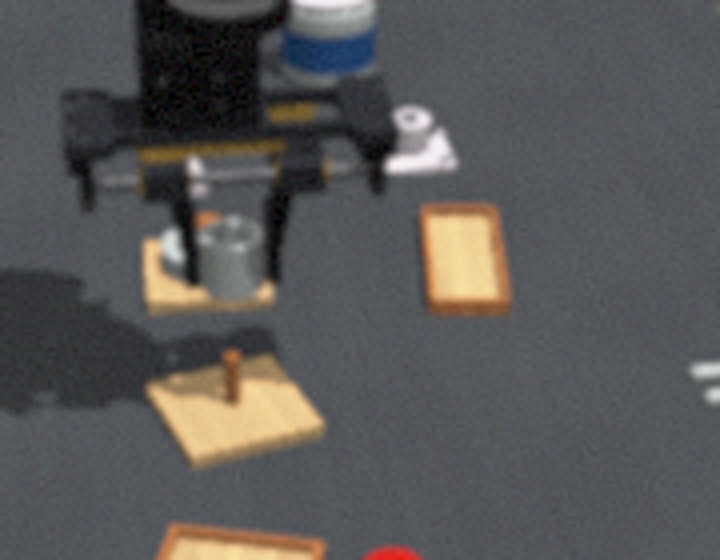

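The sleeve is held upright at (232,260), directly above the thin post at (232,355). Lowering and releasing.

Call:
play_rows(
  series=[25, 0.0005, -0.001, 0.015, 0, 0, 0, 25, 0.0005, -0.001, 0.03, 0, 0, 0, 25, 0.0005, -0.001, 0.045, 0, 0, 0, 25, 0.0005, -0.001, 0.06, 0, 0, 0, 25, 0.0005, -0.001, 0.072, 0, 0, 0, 25, 0.0005, -0.001, 0.08, 0, 0, 0, 25, 0.0005, -0.001, 0.084, 0, 0, 0, 25, 0.0005, -0.001, 0.084, 0, 0, 0],
)

```text
time: 10.35
position: [0.4627, -0.0884, 0.0161]
tool_rot: [2.219, 2.223, -0.002]
ft_force: [-0.2, -0.2, -2.4]
grip_width: 0.454
```

```bash
python3 g.py .4635 -.088 .0155 0
```

```text
10.35 [ 0.4627 -0.0884  0.0161] F [-0.2 -0.2 -2.4] w 39.5
jaw now 0.1 j7 0.27 shift [0.0004 0.0008 0.0006] turn [-0.05  0.07  0.09]
```

Call:
play_rows(
  series=[25, 0, 0, 0.001, 0, 0, 0, 25, 0, 0, 0.001, 0, 0, 0, 70, 0, 0, 0.001, 0, 0, 0, 70, 0, 0, 0.001, 0, 0, 0, 70, 0, 0, 0.001, 0, 0, 0, 70, 0, 0, 0.001, 0, 0, 0, 70, 0, 0, -0.02, 0, 0, 0, 70, 0, 0, -0.055, 0, 0, 0, 70, 0, 0, -0.095, 0, 0, 0, 70, 0, 0, -0.105, 0, 0, 0],
)

```text
time: 11.18
position: [0.4658, -0.0889, 0.1271]
tool_rot: [2.216, 2.218, 0.011]
ft_force: [0.8, 0.7, 0.2]
grip_width: 0.696
```

```bash
python3 g.py .636 .256 .13 0;  python3 - <<'E'
from bench import *
import cv2,numpy as np
b=get_image("side")["frame"][120:260,170:350,::-1]
cv2.imwrite("pics/a5.png",cv2.resize(b,(720,560),interpolation=cv2.INTER_CUBIC))
E
```

```text
11.18 [ 0.4658 -0.0889  0.1271] F [0.8 0.7 0.2] w 60.6
jaw now 0.1 j7 0.14 shift [ 0.3447  0.1705 -0.001 ] turn [ 0.52 -0.05  0.05]
```

View pics/a5.png

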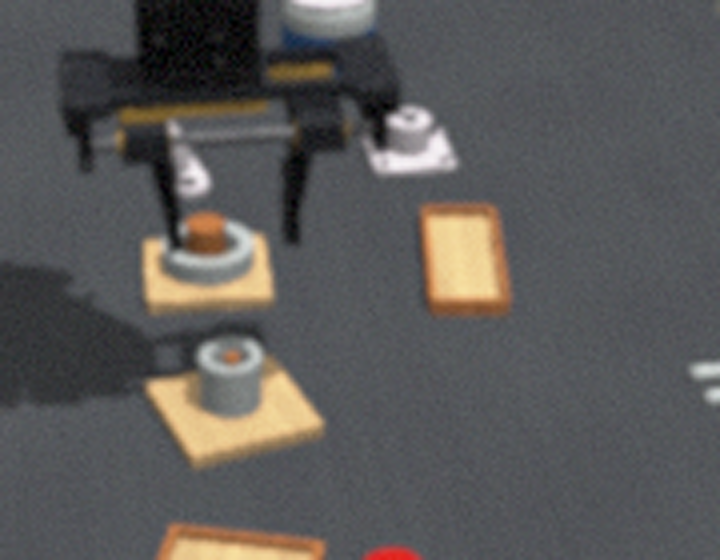

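The sleeve stands on the thin post at (230,375), with the post top visible in the bore. Next is the cover.

Call:
play_rows(
  series=[70, 0.035, 0.017, 0, 0, 0, 0, 70, 0.07, 0.034, 0, 0, 0, 0, 70, 0.105, 0.052, 0, 0, 0, 0, 70, 0.14, 0.069, 0, 0, 0, 0, 70, 0.175, 0.086, 0, 0, 0, 0, 70, 0.21, 0.103, 0, 0, 0, 0, 70, 0.245, 0.121, 0, 0, 0, 0, 70, 0.28, 0.138, 0, 0, 0, 0, 70, 0.315, 0.155, 0, 0, 0, 0, 70, 0.345, 0.17, 0, 0, 0, 0],
)

```text
time: 12.07
position: [0.6318, 0.2603, 0.1202]
tool_rot: [-2.217, -2.225, 0.001]
ft_force: [-0.6, 0.3, 0.2]
grip_width: 0.703
```

Call:
play_rows(
  series=[70, 0, 0, 0.01, 0, 0, 0, 70, 0, 0, 0.03, 0, 0, 0, 70, 0, 0, 0.05, 0, 0, 0, 70, 0, 0, 0.05, 0, 0, 0, 70, 0, 0, 0.05, 0, 0, 0],
)

```text
time: 12.48
position: [0.6304, 0.2564, 0.0697]
tool_rot: [-2.219, -2.222, 0.006]
ft_force: [0.2, -0.2, 0.8]
grip_width: 0.702
```

```bash
python3 g.py .636 .256 .013 0
python3 - <<'E'
from bench import *
import cv2,numpy as np
b=get_image("side")["frame"][90:230,190:370,::-1]
cv2.imwrite("pics/a6.png",cv2.resize(b,(720,560),interpolation=cv2.INTER_CUBIC))
E
```

```text
12.48 [0.6304 0.2564 0.0697] F [ 0.2 -0.2  0.8] w 61.1
jaw now 0.1 j7 -0.24 shift [-0.0003  0.0058  0.0567] turn [-0.19  0.1   0.08]
```

View pics/a6.png

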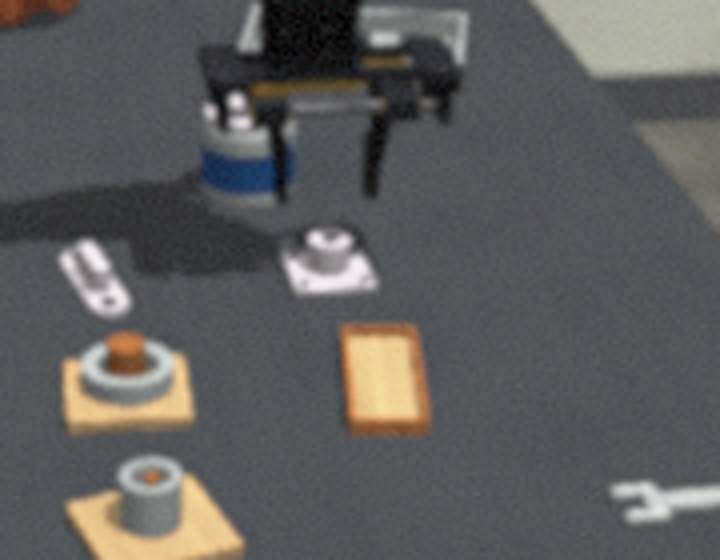

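The fingers straddle the boss: midpoint near (327,195), boss at (328,245).

Call:
play_rows(
  series=[70, 0, 0.005, 0.02, 0, 0, 0, 70, 0, 0.005, 0.04, 0, 0, 0, 70, 0, 0.005, 0.052, 0, 0, 0, 70, 0, 0.005, 0.056, 0, 0, 0, 20, 0, 0.005, 0.056, 0, 0, 0, 20, 0, 0.005, 0.056, 0, 0, 0, 20, 0, 0.005, 0.056, 0, 0, 0, 20, 0, 0.005, 0.056, 0, 0, 0, 20, 0, 0.005, 0.056, 0, 0, 0, 20, 0, 0.005, 0.056, 0, 0, 0],
)

```text
time: 13.37
position: [0.6369, 0.2575, 0.0166]
tool_rot: [-2.219, -2.223, -0.001]
ft_force: [-2.0, -0.0, 3.1]
grip_width: 0.379
```

Call:
play_rows(
  series=[20, 0, 0, 0, 0, 0, 0, 20, 0, 0, 0, 0, 0, 0, 20, 0, 0, 0, 0, 0, 0],
)

```text
time: 13.62
position: [0.6369, 0.2575, 0.0166]
tool_rot: [-2.219, -2.223, -0.001]
ft_force: [-2.3, -0.6, 5.8]
grip_width: 0.383
```

```bash
python3 g.py .446 -.264 .1 -17.5
```

```text
13.62 [0.6369 0.2575 0.0166] F [-2.3 -0.6  5.8] w 33.3
jaw now 0.1 j7 -0.22 shift [-0.5211 -0.1918 -0.0839] turn [ 1.00e-02 -4.00e-02  1.76e+01]
```

Call:
play_rows(
  series=[20, 0, 0, -0.015, 0, 0, 0, 20, 0, 0, -0.045, 0, 0, 0, 20, 0, 0, -0.075, 0, 0, 0, 20, -0.02, -0.007, -0.09, 0, 0, 0, 20, -0.052, -0.019, -0.095, 0, 0, 3, 20, -0.087, -0.032, -0.095, 0, 0, 6, 20, -0.122, -0.045, -0.095, 0, 0, 9, 20, -0.157, -0.058, -0.095, 0, 0, 12, 20, -0.192, -0.071, -0.095, 0, 0, 15, 20, -0.227, -0.084, -0.095, 0, 0, 17.6],
)

```text
time: 14.45
position: [0.5522, 0.0282, 0.1109]
tool_rot: [2.536, 1.854, 0.001]
ft_force: [0.6, 0.8, -2.4]
grip_width: 0.382
```

```bash
python3 g.py .446 -.264 .1 -17.5
```

```text
14.45 [0.5522 0.0282 0.1109] F [ 0.6  0.8 -2.4] w 33.3
jaw now -17.7 j7 -0.27 shift [-0.3107 -0.0126  0.0108] turn [ 0.02 -0.03 -0.16]
```

Call:
play_rows(
  series=[20, -0.035, -0.001, 0, 0, 0, 0, 20, -0.07, -0.003, 0, 0, 0, 0, 20, -0.105, -0.004, 0, 0, 0, 0, 20, -0.14, -0.006, 0, 0, 0, 0, 20, -0.175, -0.007, 0, 0, 0, 0, 20, -0.21, -0.008, 0, 0, 0, 0, 20, -0.245, -0.01, 0, 0, 0, 0, 20, -0.275, -0.011, 0, 0, 0, 0, 20, -0.295, -0.012, 0, 0, 0, 0, 20, -0.303, -0.012, 0, 0, 0, 0],
)

```text
time: 15.28
position: [0.4484, -0.2594, 0.1112]
tool_rot: [2.538, 1.849, -0.001]
ft_force: [-0.2, -0.5, -1.5]
grip_width: 0.385
```

Call:
play_rows(
  series=[20, 0, 0, 0.015, 0, 0, 0, 20, 0, 0, 0.03, 0, 0, 0, 20, 0, 0, 0.03, 0, 0, 0, 20, 0, 0, 0.03, 0, 0, 0],
)

```text
time: 15.62
position: [0.4502, -0.2543, 0.0802]
tool_rot: [-2.532, -1.858, 0.001]
ft_force: [1.1, -0.4, -2.3]
grip_width: 0.382
```

```bash
python3 g.py .446 -.264 .023 -17.5
python3 - <<'E'
from bench import *
import cv2,numpy as np
b=get_image("side")["frame"][180:320,170:350,::-1]
cv2.imwrite("pics/a7.png",cv2.resize(b,(720,560),interpolation=cv2.INTER_CUBIC))
E
```

```text
15.62 [ 0.4502 -0.2543  0.0802] F [ 1.1 -0.4 -2.3] w 33.3
jaw now -17.5 j7 0.33 shift [-0.0105 -0.001   0.0572] turn [-0.11 -0.01  0.04]
```

View pics/a7.png

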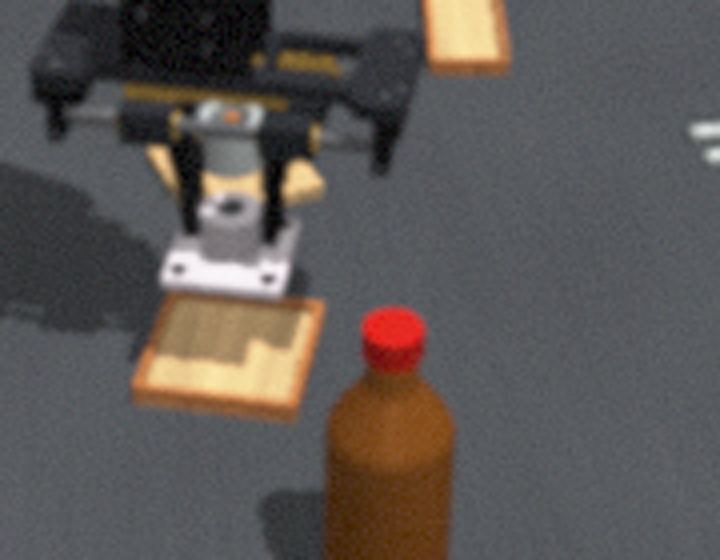

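The cover is level and its edges run parallel to the tray's; it still needs 10 mm toward −y before lowering.

Call:
play_rows(
  series=[20, -0.006, -0.001, 0, 0, 0, 0, 20, -0.01, -0.001, 0.005, 0, 0, 0, 20, -0.01, -0.001, 0.015, 0, 0, 0, 20, -0.01, -0.001, 0.027, 0, 0, 0, 20, -0.01, -0.001, 0.035, 0, 0, 0, 20, -0.01, -0.001, 0.035, 0, 0, 0, 20, -0.01, -0.001, 0.035, 0, 0, 0],
)

```text
time: 16.25
position: [0.4458, -0.2642, 0.0446]
tool_rot: [-2.532, -1.856, 0.002]
ft_force: [-0.6, 0.1, -2.1]
grip_width: 0.381
```

```bash
python3 g.py .446 -.264 .023 -17.5
python3 - <<'E'
from bench import *
import cv2,numpy as np
b=get_image("side")["frame"][180:320,170:350,::-1]
cv2.imwrite("pics/a8.png",cv2.resize(b,(720,560),interpolation=cv2.INTER_CUBIC))
E
```

```text
16.25 [ 0.4458 -0.2642  0.0446] F [-0.6  0.1 -2.1] w 33.1
jaw now -17.5 j7 0.40 shift [0.0003 0.0002 0.0216] turn [-0.13  0.02 -0.01]
```

View pics/a8.png

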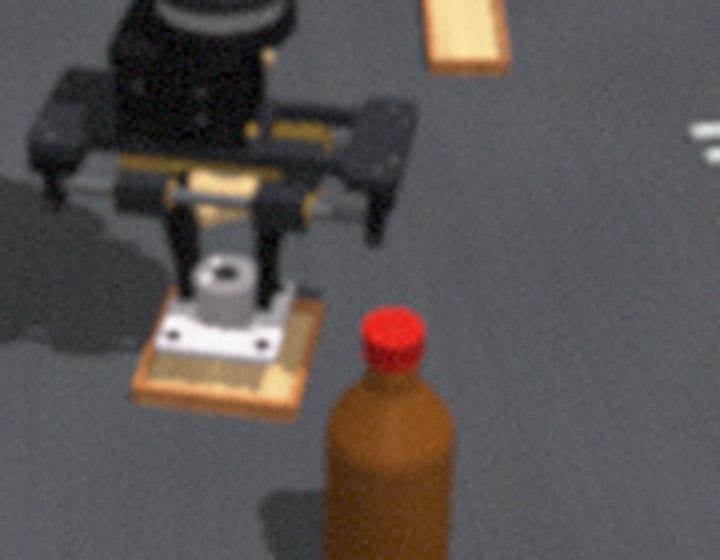

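Run:
```python
from h import *
from bench import *
d=get_image("side");w,m=masks(d)
im=cv2.resize(d["frame"][230:290,195:265,::-1],(700,600),interpolation=cv2.INTER_CUBIC)
for i in range(0,700,100): cv2.putText(im,str(195+i//10),(i,10),0,.4,(0,255,255));cv2.putText(im,str(230+i//10),(0,i+5),0,.4,(0,255,255))
cv2.imwrite("pics/a9.png",im)
```

```text
(no output)
```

View pics/a9.png

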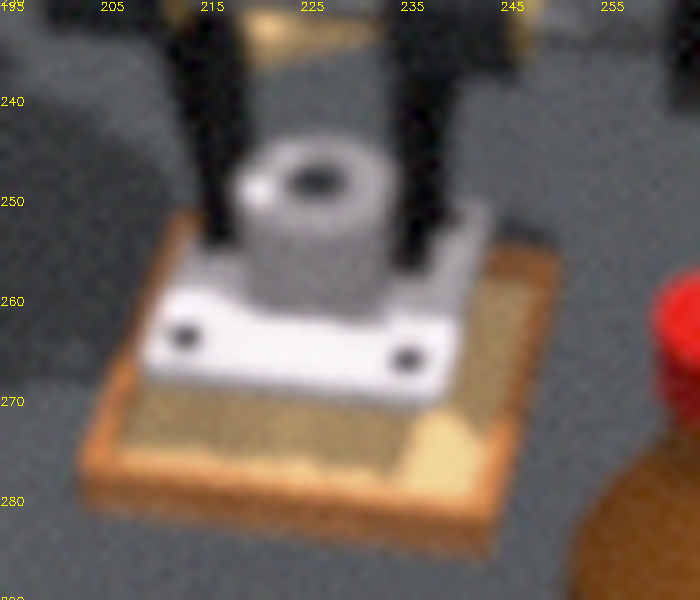

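Run:
```python
from h import *
import pickle
d=pickle.load(open("side0.pkl","rb"))
f=ray(d,[(209,266.2),(239.5,269.8),(244,250.5)],.036);t=ray(d,[(203,277),(244.5,282),(251,255),(213,251.2)],.012)
print(f.round(4),(f[0]+f[2])/2,t.round(4),t.mean(0))
b=f[1]-f[0];print(np.linalg.norm(b),np.degrees(np.arctan2(b[1],b[0])));b=t[1]-t[0];print(np.linalg.norm(b),np.degrees(np.arctan2(b[1],b[0])))
```

```text
[[ 0.404  -0.2902]
 [ 0.4665 -0.31  ]
 [ 0.4836 -0.2467]] [ 0.44379157 -0.2684657 ] [[ 0.3901 -0.295 ]
 [ 0.4755 -0.3218]
 [ 0.5009 -0.2344]
 [ 0.4167 -0.2097]] [ 0.44578938 -0.26523717]
0.06549720065078847 -17.556871927139365
0.08952670711008402 -17.462956312681264
```

Cast corners put the cover centre within about 4 mm of the tray centre, with yaw matching (−17.6° against −17.5°). Lowering and releasing.

Call:
play_rows(
  series=[20, 0.002, 0.001, 0.006, 0, 0, 0, 20, 0.002, 0.001, 0.013, 0, 0, 0, 20, 0.002, 0.001, 0.018, 0, 0, 0, 20, 0.002, 0.001, 0.021, 0, 0, 0, 20, 0.002, 0.001, 0.021, 0, 0, 0, 20, 0.002, 0.001, 0.021, 0, 0, 0],
)

```text
time: 16.85
position: [0.4479, -0.263, 0.0243]
tool_rot: [-2.533, -1.857, 0.001]
ft_force: [-0.1, -0.2, -2.0]
grip_width: 0.387
```

```bash
python3 g.py .446 -.264 .0225 -17.5
```

```text
16.85 [ 0.4479 -0.263   0.0243] F [-0.1 -0.2 -2. ] w 33.6
jaw now -17.5 j7 0.42 shift [-0.0016 -0.0015  0.0018] turn [-0.03  0.01 -0.01]
```

Call:
play_rows(
  series=[20, 0, 0, 0.0015, 0, 0, 0, 20, 0, 0, 0.002, 0, 0, 0, 65, 0, 0, 0.002, 0, 0, 0, 65, 0, 0, 0.002, 0, 0, 0, 65, 0, 0, 0.002, 0, 0, 0, 65, 0, 0, 0.001, 0, 0, 0, 65, 0, 0, -0.02, 0, 0, 0, 65, 0, 0, -0.055, 0, 0, 0, 65, 0, 0, -0.095, 0, 0, 0, 65, 0, 0, -0.105, 0, 0, 0],
)

```text
time: 17.68
position: [0.4509, -0.2651, 0.1351]
tool_rot: [2.529, 1.852, 0.008]
ft_force: [0.8, -0.2, -0.4]
grip_width: 0.648
```

```bash
python3 g.py .4498 .2597 .13 12.9
python3 - <<'E'
from bench import *
import cv2,numpy as np
b=get_image("side")["frame"][180:320,170:350,::-1]
cv2.imwrite("pics/b1.png",cv2.resize(b,(720,560),interpolation=cv2.INTER_CUBIC))
E
```

```text
17.68 [ 0.4509 -0.2651  0.1351] F [ 0.8 -0.2 -0.4] w 56.4
jaw now -17.6 j7 0.29 shift [ 0.5    -0.1594  0.0038] turn [  0.48   0.12 -30.46]
```

View pics/b1.png

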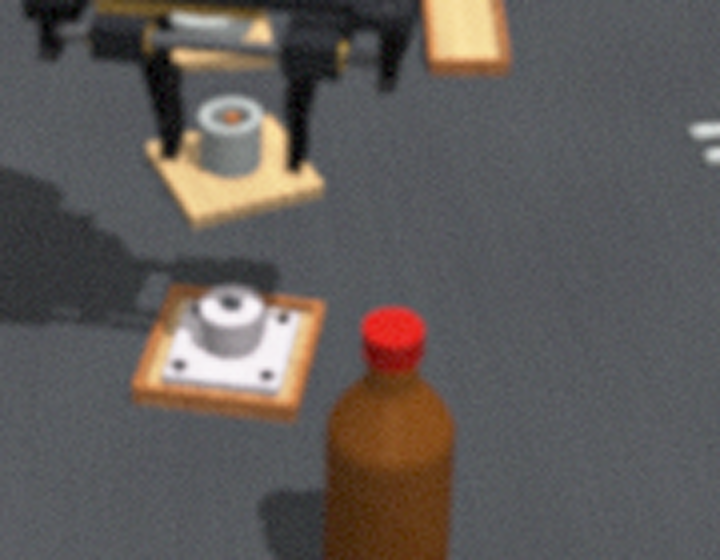

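The cover lies flat in the square tray at (230,335) with a gap all round. Next is the link.

Call:
play_rows(
  series=[65, 0.037, -0.008, 0, 0, 0, -3, 65, 0.074, -0.02, 0, 0, 0, -6, 65, 0.11, -0.032, 0, 0, 0, -9, 65, 0.145, -0.044, 0, 0, 0, -12, 65, 0.18, -0.056, 0, 0, 0, -15, 65, 0.215, -0.068, 0, 0, 0, -18, 65, 0.25, -0.08, 0, 0, 0, -21, 65, 0.285, -0.091, 0, 0, 0, -24, 65, 0.32, -0.102, 0, 0, 0, -27, 65, 0.355, -0.113, 0, 0, 0, -30.4],
)

```text
time: 18.57
position: [0.4465, 0.1114, 0.1292]
tool_rot: [-1.954, -2.459, -0.0]
ft_force: [1.5, 0.4, -0.4]
grip_width: 0.65
```

```bash
python3 g.py .4498 .2597 .09 12.9
```

```text
18.57 [0.4465 0.1114 0.1292] F [ 1.5  0.4 -0.4] w 56.6
jaw now 13.0 j7 -0.08 shift [0.1437 0.0367 0.0393] turn [-0.01 -0.04  0.15]
```

Call:
play_rows(
  series=[65, 0.035, 0.009, 0, 0, 0, 0, 65, 0.07, 0.018, 0, 0, 0, 0, 65, 0.1, 0.026, 0.005, 0, 0, 0, 65, 0.125, 0.032, 0.015, 0, 0, 0, 65, 0.14, 0.036, 0.03, 0, 0, 0, 65, 0.14, 0.036, 0.05, 0, 0, 0, 65, 0.14, 0.036, 0.06, 0, 0, 0, 65, 0.14, 0.036, 0.06, 0, 0, 0],
)

```text
time: 19.23
position: [0.4489, 0.2524, 0.0666]
tool_rot: [-1.957, -2.456, 0.01]
ft_force: [-0.3, -0.8, 0.1]
grip_width: 0.651
```

```bash
python3 g.py .4498 .2597 .012 12.9
python3 - <<'E'
from bench import *
import cv2,numpy as np
b=get_image("side")["frame"][80:220,150:330,::-1]
cv2.imwrite("pics/b2.png",cv2.resize(b,(720,560),interpolation=cv2.INTER_CUBIC))
E
```

```text
19.23 [0.4489 0.2524 0.0666] F [-0.3 -0.8  0.1] w 56.6
jaw now 12.9 j7 -0.27 shift [0.0071 0.0028 0.0545] turn [-0.32  0.17 -0.01]
```

View pics/b2.png

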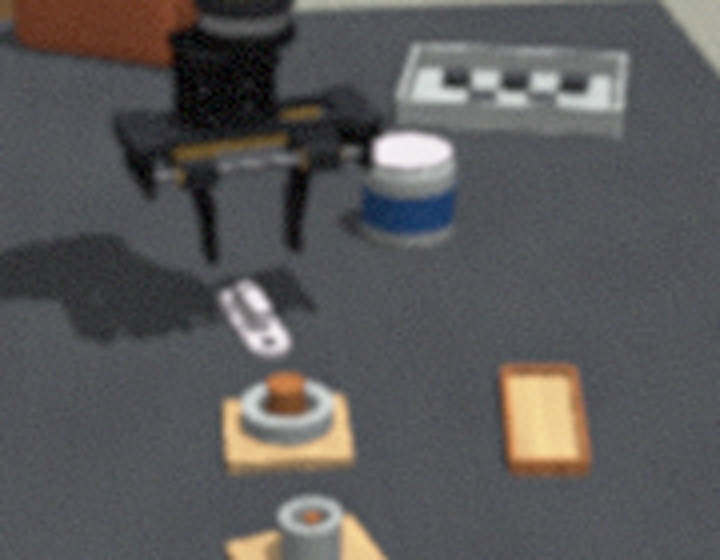

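Call:
play_rows(
  series=[65, 0.007, 0.0025, 0.015, 0, 0, 0, 65, 0.007, 0.0025, 0.035, 0, 0, 0, 65, 0.007, 0.0025, 0.048, 0, 0, 0, 65, 0.007, 0.0025, 0.054, 0, 0, 0, 65, 0.007, 0.0025, 0.054, 0, 0, 0, 0, 0.007, 0.0025, 0.054, 0, 0, 0, 0, 0.007, 0.0025, 0.054, 0, 0, 0, 0, 0.007, 0.0025, 0.054, 0, 0, 0, 0, 0.007, 0.0025, 0.054, 0, 0, 0, 0, 0.007, 0.0025, 0.054, 0, 0, 0],
)

```text
time: 20.12
position: [0.4522, 0.2617, 0.0162]
tool_rot: [1.958, 2.457, 0.002]
ft_force: [-0.4, 0.8, 0.1]
grip_width: 0.352
```

Call:
play_rows(
  series=[0, 0, 0, 0, 0, 0, 0, 0, 0, 0, 0, 0, 0, 0, 0, 0, 0, 0, 0, 0, 0, 0, 0, 0, 0, 0, 0, 0, 0, 0, 0, 0, 0, 0, 0, 0, 0, 0, 0, 0, 0, 0],
)

```text
time: 20.62
position: [0.4515, 0.2615, 0.0156]
tool_rot: [-1.958, -2.457, 0.001]
ft_force: [-1.9, -0.8, 2.5]
grip_width: 0.16
```

```bash
python3 g.py .645 .080 .1 -7.7
```

```text
20.62 [0.4515 0.2615 0.0156] F [-1.9 -0.8  2.5] w 13.9
jaw now 12.9 j7 -0.25 shift [-0.2201  0.148  -0.0845] turn [-4.00e-02  1.00e-02  2.06e+01]
```

Call:
play_rows(
  series=[0, 0, 0, -0.015, 0, 0, 0, 0, 0, 0, -0.045, 0, 0, 0, 0, 0, 0, -0.07, 0, 0, 2, 0, -0.02, 0.014, -0.08, 0, 0, 5, 0, -0.05, 0.034, -0.08, 0, 0, 8, 0, -0.08, 0.054, -0.08, 0, 0, 11, 0, -0.11, 0.074, -0.08, 0, 0, 14, 0, -0.14, 0.094, -0.08, 0, 0, 17, 0, -0.17, 0.114, -0.08, 0, 0, 20, 0, -0.195, 0.131, -0.08, 0, 0, 20.6],
)

```text
time: 21.45
position: [0.6247, 0.0979, 0.0952]
tool_rot: [2.368, 2.062, -0.0]
ft_force: [-0.0, 0.1, -1.0]
grip_width: 0.158
```

Call:
play_rows(
  series=[0, -0.008, 0.008, 0.01, 0, 0, 0, 0, -0.014, 0.014, 0.025, 0, 0, 0, 0, -0.014, 0.014, 0.035, 0, 0, 0, 0, -0.014, 0.014, 0.035, 0, 0, 0, 0, -0.014, 0.014, 0.035, 0, 0, 0],
)

```text
time: 21.87
position: [0.6328, 0.087, 0.0587]
tool_rot: [-2.361, -2.068, 0.004]
ft_force: [-0.1, 1.2, -1.4]
grip_width: 0.158
```

```bash
python3 g.py .645 .080 .022 -7.7
python3 - <<'E'
from bench import *
import cv2,numpy as np
b=get_image("side")["frame"][130:220,240:350,::-1]
im=cv2.resize(b,(733,600),interpolation=cv2.INTER_CUBIC)
cv2.imwrite("pics/b3.png",im)
E
```

```text
21.87 [0.6328 0.087  0.0587] F [-0.1  1.2 -1.4] w 13.7
jaw now -7.6 j7 -0.12 shift [-0.0053  0.0131  0.0367] turn [-0.24 -0.    0.13]
```

View pics/b3.png

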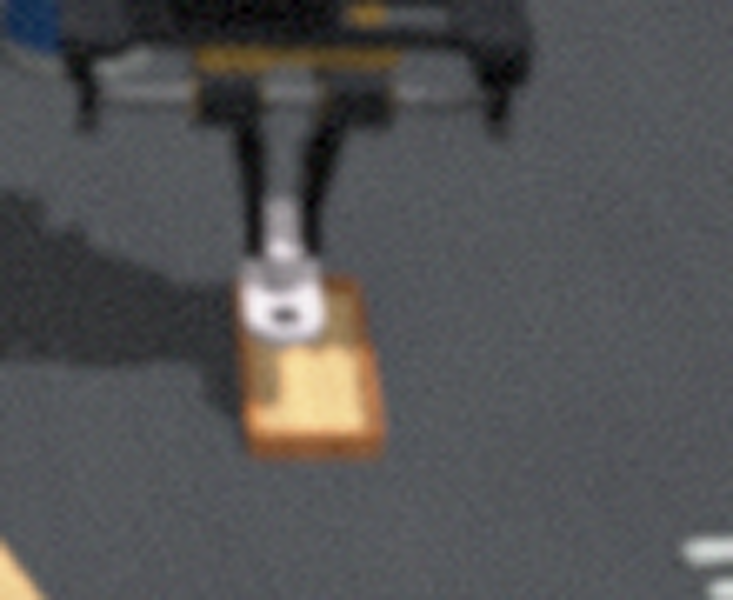

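The link is held level, bar parallel to the tray, but about 12 mm short in x. Correcting before lowering.

Call:
play_rows(
  series=[0, -0.005, 0.008, 0, 0, 0, 0, 0, -0.0055, 0.013, 0, 0, 0, 0, 0, -0.0055, 0.013, 0.008, 0, 0, 0, 0, -0.0055, 0.013, 0.016, 0, 0, 0, 0, -0.0055, 0.013, 0.016, 0, 0, 0, 0, -0.0055, 0.013, 0.016, 0, 0, 0],
)

```text
time: 22.42
position: [0.6462, 0.0778, 0.0434]
tool_rot: [-2.365, -2.066, 0.003]
ft_force: [0.6, -0.2, -2.0]
grip_width: 0.16
```

```bash
python3 g.py .645 .080 .022 -7.7
python3 - <<'E'
from bench import *
import cv2,numpy as np
im=cv2.resize(get_image("side")["frame"][140:215,255:330,::-1],(600,600),interpolation=cv2.INTER_CUBIC)
for i in range(0,600,80): cv2.putText(im,str(255+i//8),(i,10),0,.4,(0,255,255));cv2.putText(im,str(140+i//8),(0,i+5),0,.4,(0,255,255))
cv2.imwrite("pics/b4.png",im)
E
```

```text
22.42 [0.6462 0.0778 0.0434] F [ 0.6 -0.2 -2. ] w 13.9
jaw now -7.7 j7 -0.10 shift [ 0.0021 -0.0014  0.0214] turn [-0.13  0.03 -0.  ]
```

View pics/b4.png

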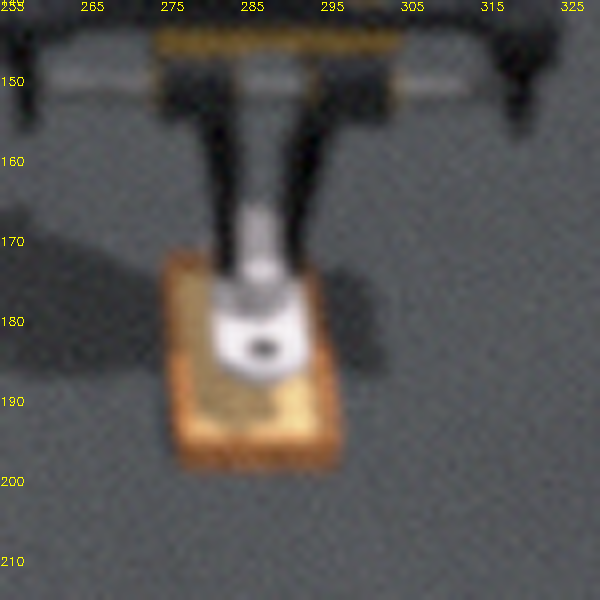

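Run:
```python
from h import *
import pickle
d=pickle.load(open("side0.pkl","rb"))
print(ray(d,[(287.8,187.5),(281.9,180),(294,180)],.034).round(4)); print(ray(d,[(276.9,195),(297.5,195),(275.6,171.3)],.012).round(4))
u=np.array([np.sin(np.radians(7.7)),np.cos(np.radians(7.7))])
print("tray front mid expected",np.array([.645,.080])-u*.067,"link front expected",np.array([.645,.08])-u*.055)
```

```text
[[0.635  0.0144]
 [0.6269 0.0572]
 [0.6605 0.0529]]
[[0.6058 0.0151]
 [0.6617 0.008 ]
 [0.6264 0.1495]]
tray front mid expected [0.63602293 0.01360413] link front expected [0.63763076 0.02549592]
```

The link sits a few mm toward −y in the tray (front end y≈0.018, against 0.0255 expected), so I nudge it +5 mm along its length while lowering.

Call:
play_rows(
  series=[0, 0.004, -0.001, 0, 0, 0, 0, 0, 0.005, -0.001, 0.005, 0, 0, 0, 0, 0.005, -0.001, 0.012, 0, 0, 0, 0, 0.005, -0.001, 0.018, 0, 0, 0, 0, 0.005, -0.001, 0.021, 0, 0, 0, 0, 0.005, -0.001, 0.021, 0, 0, 0, 0, 0.005, -0.001, 0.021, 0, 0, 0],
)

```text
time: 23.05
position: [0.6467, 0.0826, 0.0232]
tool_rot: [-2.366, -2.067, 0.001]
ft_force: [0.1, 1.2, -1.3]
grip_width: 0.155
```

```bash
python3 g.py .645 .083 .0215 -7.7
python3 - <<'E'
from bench import *
import cv2,numpy as np
im=cv2.resize(get_image("side")["frame"][140:215,255:330,::-1],(600,600),interpolation=cv2.INTER_CUBIC)
cv2.imwrite("pics/b5.png",im)
E
```

```text
23.05 [0.6467 0.0826 0.0232] F [ 0.1  1.2 -1.3] w 13.5
jaw now -7.7 j7 -0.10 shift [ 0.0002 -0.0017  0.0017] turn [-0.04  0.02 -0.02]
```

View pics/b5.png

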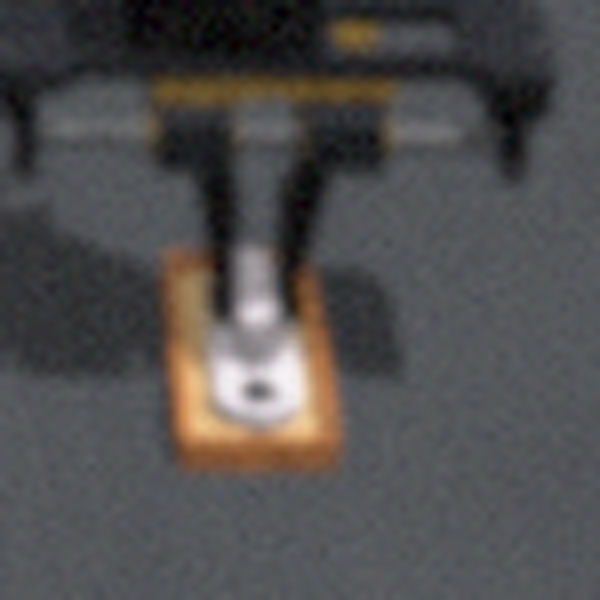

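The link is inside the tray with floor visible at its front end (260,430). Lower the last bit and release.

Call:
play_rows(
  series=[0, 0, 0, 0.0015, 0, 0, 0, 0, 0, 0, 0.002, 0, 0, 0, 45, 0, 0, 0.002, 0, 0, 0, 45, 0, 0, 0.002, 0, 0, 0, 45, 0, 0, 0.002, 0, 0, 0, 45, 0, 0, 0.001, 0, 0, 0, 45, 0, 0, -0.015, 0, 0, 0, 45, 0, 0, -0.05, 0, 0, 0, 45, 0, 0, -0.09, 0, 0, 0, 45, 0, 0, -0.13, 0, 0, 0],
)

```text
time: 23.93
position: [0.6463, 0.0826, 0.1547]
tool_rot: [-2.366, -2.067, 0.002]
ft_force: [1.7, -0.0, 0.6]
grip_width: 0.445
```

Call:
play_rows(
  series=[45, 0, 0, -0.04, 0, 0, 0, 45, 0, 0, -0.08, 0, 0, 0, 45, 0, 0, -0.12, 0, 0, 0, 45, 0, 0, -0.15, 0, 0, 0, 45, 0, 0, -0.15, 0, 0, 0, 45, 0, 0, -0.15, 0, 0, 0],
)

```text
time: 24.43
position: [0.648, 0.0825, 0.3064]
tool_rot: [2.364, 2.065, 0.007]
ft_force: [-0.5, 0.3, -0.4]
grip_width: 0.447
```

Run:
```python
from bench import *
import cv2,pickle
for n in("top","side"):
    d=get_image(n);pickle.dump(d,open(f"{n}1.pkl","wb"))
    f=d["frame"][:,:,::-1] if n=="top" else d["frame"][100:325,170:470,::-1]
    cv2.imwrite(f"pics/{n}1.png",cv2.resize(f,(800,600),interpolation=cv2.INTER_CUBIC))
print(get_state()["position"],get_state()["time"])
```

```text
[0.64643845 0.08278309 0.30270326] 24.5333
```

View pics/side1.png

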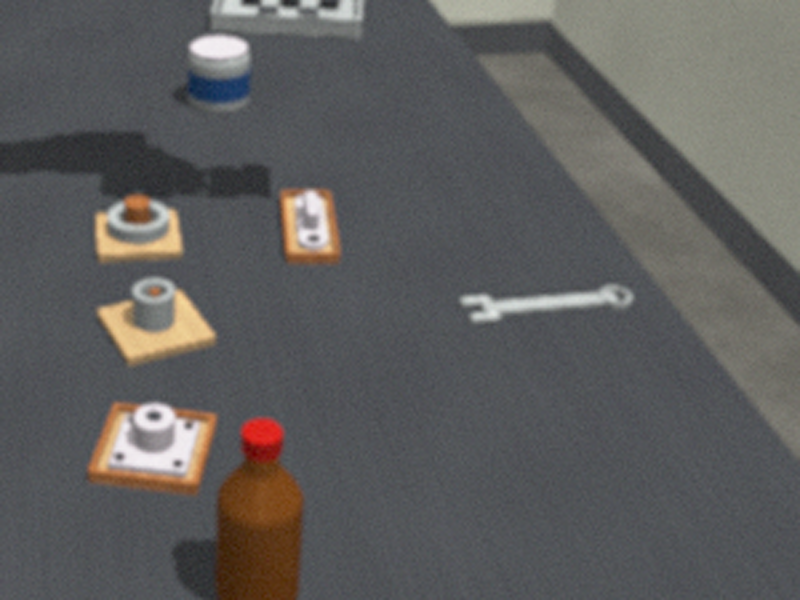

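View pics/top1.png

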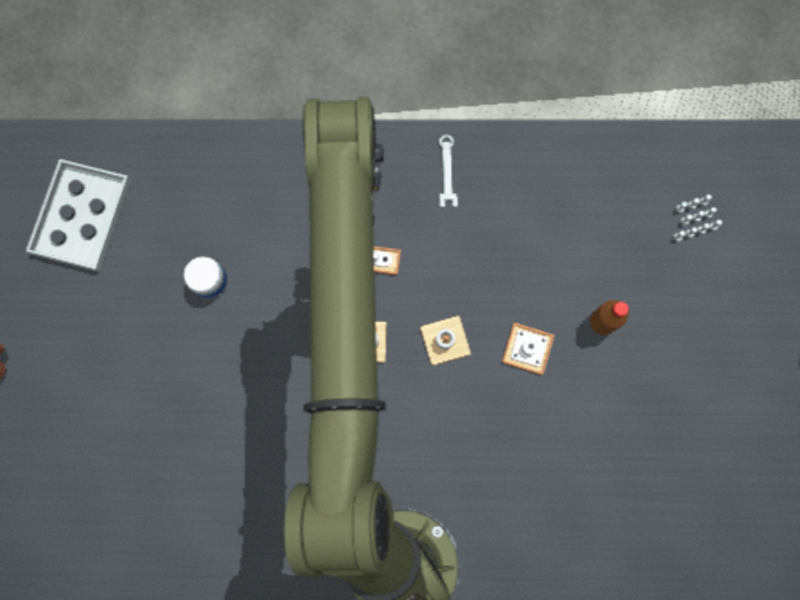

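Side view: all four parts on their holders (ring (137,220), sleeve (153,305), cover (153,440), link (310,222)); tin and bottle unmoved. In the top view the arm hides the link and ring, so I move aside to check them.

Call:
play_rows(
  series=[45, 0.035, 0, 0, 0, 0, 0, 45, 0.07, 0, 0, 0, 0, 0, 45, 0.105, 0, 0, 0, 0, 0, 45, 0.14, 0, 0, 0, 0, 0, 45, 0.175, 0, 0, 0, 0, 0, 45, 0.21, 0, 0, 0, 0, 0, 45, 0.24, 0, 0, 0, 0, 0, 45, 0.26, 0, 0, 0, 0, 0, 45, 0.26, 0, 0, 0, 0, 0, 45, 0.26, 0, 0, 0, 0, 0],
)

```text
time: 25.37
position: [0.6807, 0.3418, 0.3003]
tool_rot: [-2.363, -2.069, 0.007]
ft_force: [0.7, -1.2, 0.1]
grip_width: 0.451
```

Run:
```python
from bench import *
from h import *
import pickle
a=pickle.load(open("top0.pkl","rb"));d=get_image("top");s=get_image("side");s0=pickle.load(open("side0.pkl","rb"))
im=cv2.resize(d["frame"][140:245,200:360,::-1],(800,525),interpolation=cv2.INTER_CUBIC);cv2.imwrite("pics/e1.png",im)
cv2.imwrite("pics/e2.png",cv2.resize(s["frame"][160:205,265:310,::-1],(600,600),interpolation=cv2.INTER_CUBIC))
for q in(s0,s):
  hsv=cv2.cvtColor(q["frame"],cv2.COLOR_RGB2HSV)
  for nm,m in(("red",(hsv[...,1]>180)&((hsv[...,0]<6)|(hsv[...,0]>174))&(hsv[...,2]>150)),("blue",(hsv[...,0]>100)&(hsv[...,0]<125)&(hsv[...,1]>150))):
    y,x=np.nonzero(m);print(nm,len(x),x.mean().round(2),y.mean().round(2))
w,m=masks(d)
for c in blobs(m):
  for z in(.008,):
    p,r,mo=rect(d,c,z)
    if .4<mo[0]/1000<.7 and abs(mo[1])<300: print(mo.round(1),np.round(r[1],1),round(r[2],1))
```

```text
red 116 268.0 262.09
blue 165 233.59 116.93
red 117 268.01 262.13
blue 151 253.64 123.72
[ 447.8 -266.1] [68.3 66.5] 71.5
[467.7 -87.9] [40.2 44.1] 89.8
[465.1  88.8] [67.2 66.4] 45.4
[648.   81.6] [114.5  34.4] 81.8
```

View pics/e1.png

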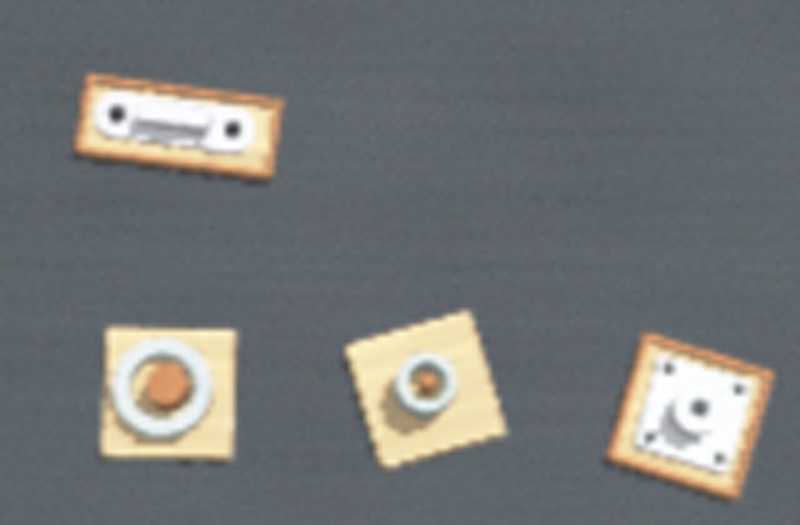

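View pics/e2.png

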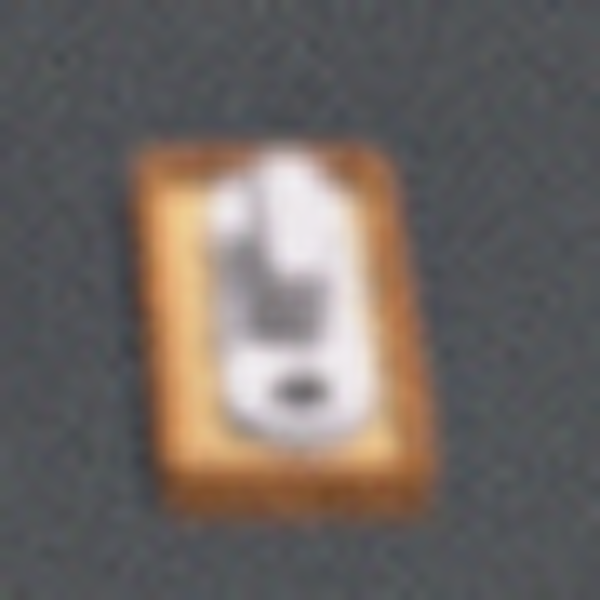

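Run:
```python
from bench import *
import cv2,pickle,numpy as np
s=get_image("side")
for q in(pickle.load(open("side0.pkl","rb")),pickle.load(open("side1.pkl","rb")),s):
  hsv=cv2.cvtColor(q["frame"],cv2.COLOR_RGB2HSV)[100:150,220:280]
  y,x=np.nonzero((hsv[...,0]>100)&(hsv[...,0]<125)&(hsv[...,1]>150));print(len(x),x.mean(),y.mean())
cv2.imwrite("pics/e3.png",cv2.resize(s["frame"][60:210,150:350,::-1],(800,600)))
```

```text
137 31.759124087591243 32.941605839416056
137 31.364963503649633 33.03649635036496
139 31.697841726618705 32.97122302158273
```

View pics/e3.png

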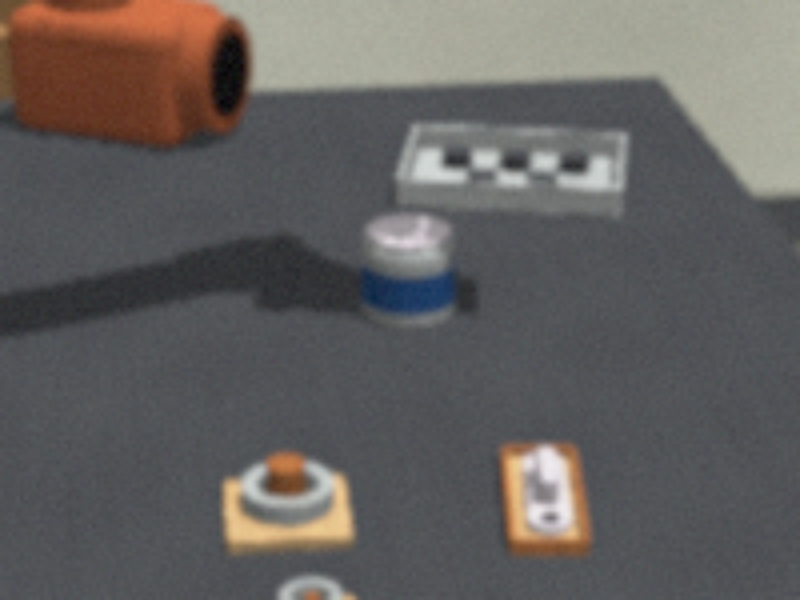

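The tin's blue band is where it was at the start (within about 0.1 px); the earlier difference came from other blue pixels in the full frame. The ring and link sit properly in view. Handing in.

```bash
python3 -c "
from bench import *
print(close_job())"
```

```text
the job is handed in; nothing more can be done
None
```

I put all four parts on their holders in the order asked and handed the job in at about 25.5 s. The ring is over the thick post, the sleeve over the thin post, the cover boss-up in the square tray and the link rib-up in the long tray.

**Last checks:** The final top and side pictures show every part flat on its holder and released, with the gripper well clear at about 0.30 m height. The cover and link have floor visible around them inside their trays.

**Bystanders:** In the side view the bottle cap and the tin's blue band are within about 0.1 px of where they started.

**Checks that disagreed:**
- The first whole-frame blue mask suggested the tin had moved. A mask limited to the tin's area, plus the picture, showed it had not.
- The ring's measured centre is about 4–5 mm off the post's, within the 8 mm bore clearance.
- Before lowering, the link measured a few mm off-centre lengthwise, so I shifted it 5 mm along the tray.

The highest wrist force I read at the end of a move was about 6 N.

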